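# Feed the cedar ball into the lever-lid trinket chest

## Robot

A 6-joint arm with a two-finger parallel gripper is mounted at the origin on the work surface. World frame = base frame: x ahead of the robot, y to its left, z up, the work surface at z = 0. Lengths are in m, angles in degrees, forces in N, time in s.
With the tool pointing down it reaches from about 0.375 to 0.9 m from the base axis. Payload 3.1 kg.
Tool frame: the origin (TCP) lies between the finger pads; the fingertips stand 11 mm ahead of it and the grasp point (between the pads) lies 8 mm behind it; z points along the fingers, y is the direction in which the jaws open and shut (so a half turn about z gives the same grasp; the last joint's range is limited). The gripper opens to 87 mm and grips with 3 to 60 N. Pads are 19 mm wide; open, the fingers measure 117 mm over their backs; the gripper's body (75 mm by 190 mm) begins 51 mm behind the grasp point.
Start: joints at [-74.112, 30.224, 82.088, -0, 67.689, -10.227], TCP at [0.275, -0.561, 0.234] pointing down, gripper open.
Joint ranges: [-176.69, 176.69], [-43.24, 126.21], [12.49, 139.97], [-82, 262], [0, 151.66], [-163.58, 163.58]. Speed limits (degrees/s): [159.86, 159.86, 180, 180, 180, 180].

## Interface

Orientations are given as a 3x3 rotation matrix whose columns are the frame's x, y, z axes.
In Python, from rig import bot, vision gives the robot as it stands. The module is installed in compiled form; this text tells all that it offers.
- The arm moves only by the tool jog_arm, never from a script. Its argument "rows" is a list of rows, each an object with "dp": the shift along the tool's x, y, z in mm, a list of three; "turn": the turn, a rotation vector about the tool's x, y, z in degrees, a list of three; "grip": the opening, from 0 (shut) to 1 (fully open). A call has 1 to 10 rows; each row is the pose to reach, as a shift and turn from the pose commanded when the call began, along the tool's axes at that moment; what a row does not reach only later rows make up. A row lasts 1/10 s, in which the tool goes at most 50 mm and 8.59 degrees, less where a joint would pass 70% of its speed; a pose out of reach is approached as far as the arm can. A call with a gripper value outside its range is refused whole. The fingers move at their own pace and stop on an object; the grip force is fixed at half the most. Time passes only in rows, so rows that repeat a pose let the fingers close. It gives the time, the measured TCP pose, the force and the opening at its end, in the units of the state.
- bot.read_state(): the state, without advancing time (a new reading comes with each control period).
- vision.capture(name): name is "scene" or "top"; returns (picture, depth): 384x512x3 uint8, red, green, blue; 384x512 float32, m along the optical axis (not along the pixel's ray), 0 where there is no reading.
- vision.camera_info(name): a dict with "vertical_fov" (degrees; the focal length in pixels is half the picture's height over the tangent of half this angle, whatever the lens; pixels are square), "cx", "cy" (the principal point, pixels), "k1" (the pictures are not rectified: a ray, as slopes to the right and down, at radius r is drawn at 1 + k1 r^2 times it, then the intrinsics apply), "position" and "rotation" of the camera in the world. Camera axes: x right, y down, z forward; pixel columns grow to the right and rows downward; lengths in m; the calibration is good to about 2 mm. A picture is of the moment at which its call begins. camera_info takes no time and is no camera call.
- bot.hand_in(): hands the job in, once; it reports no verdict.
The state is a dict: "time_s": time; "joint_positions": joint angles; "qvel": joint speeds; "tau": joint torques, N m; "position": TCP position; "tcp_rot": TCP orientation; "force": force on the tool from outside, world axes, zero at the start; "moment": the same for the moment, N m; "opening": opening from 0.0 (shut) to 1.0 (fully open).
Only numpy, scipy, OpenCV 4.12 (cv2) and the standard library are available. Lean on these libraries where they do the work, as an engineer would, in place of code of your own. Each camera call takes 0.05 s, during which the arm holds its last target.

## Task

Using only the fingertips, first push the open drawer of the clear trinket chest fully home. Then press the chest's steel lever all the way down so the lid lifts and the wooden cedar ball rolls by itself off its chute into the drawer, and ease the lever back up slowly so that the lid comes down closed without slamming. Do not touch the lid or the ball, pick nothing up, leave everything else where it is, and finish clear of the chest.

Things in the scene. Friction and masses are not known exactly. Their poses are not given: they have to be found in the camera images.
- chest: clear acrylic chest with steel edges, fixed on an oval steel tray (420 x 560 mm, floor 6 mm and rim 15 mm above the dresser); 130 (x) x 132 (y) x 100 mm tall, plus a lid 30 mm tall on top. Origin: centre of its underside, on the tray floor. x points from the drawer front to the hinged back, y to the chute side, z up. The lever runs along its -y side. Stands elsewhere each time, yaw up to 0.35 rad
- drawer (a joint): how far the drawer is pulled out (m), 0 = fully home (a hard stop), starts 0.02 to 0.05; slides along the chest's x axis, about 1 N of friction, stays where it is left
- drawer_face (a point): centre of the outside of the drawer's flat front panel, 34 mm above the chest's underside; it moves with the drawer. The panel is 130 wide (y) x 54 mm high; the drawer inside is 112 (x) x 108 (y) x 40 mm deep. Axes as the chest's. With the drawer home this point is at chest x = -70 mm
- pull (a point): centre of the flat outer face of the drawer's pull, a steel disc 28 mm across on a 44 mm stem on the chute side of the drawer front, 46 mm above the chest's underside; push here. With the drawer home it is at chest x = -120 mm, y = 30 mm
- lever (a joint): lever angle (rad): 0 = at rest, paddle up; 0.45 = all the way down (a hard stop). A spring and the lid's weight push it back up to 0 if let go; 2 to 5 N at the paddle presses it down
- paddle (a point): centre of the top of the flat black rubber-covered paddle (32 x 34 mm) at the front end of the lever, before the chest's -y side; at rest at chest x = -145, y = -88, z = 125 mm. It turns with the lever about a pivot at chest x = -30, z = 100 mm, and sinks 52 mm in full travel, nearly straight down
- lid (a joint): lid angle (rad), 0 = closed, linked to the lever, about 0.96 when the lever is all the way down; hinged along the chest's back top edge (x = 65, z = 100 mm)
- lid_front (a point): middle of the lid's front top edge; closed, at chest x = -67, y = 0, z = 128 mm
- ball_center (a point): centre of a plain wooden cedar ball, 24 mm across, loose; it rests against the +y side of the closed lid in a sloping wooden chute (36 mm wide, centred at chest x = -20 mm, from the chest out to y = 148 mm, top 130 mm above the chest's underside) and rolls in under the lid once the lid is about half up
- flacon: closed rectangular amber glass perfume bottle with a black cap, 34 x 50 x 99 mm, stands on the tray; loose, not part of the job; origin: underside
- ring_cone: green ceramic ring holder: an 80 mm dish with a cone, 67 mm tall, on the tray; loose, not part of the job; origin: underside
- watch: black rubberised wristwatch lying open on the tray, 135 x 40 x 11 mm; loose, not part of the job; origin: underside
- comb: brown horn-effect comb lying flat on the tray, 150 x 34 x 5 mm; loose, not part of the job; origin: underside
- cream_jar: white jar with metal lid, 60 mm across, 50 mm tall, on the dresser left of the tray; loose, not part of the job; origin: underside
- hairbrush: dark wooden hairbrush lying on the dresser right of the tray, 230 x 55 x 24 mm; loose, not part of the job; origin: underside
- candle: candle in a glass, 72 mm across, 75 mm tall, on the dresser left of the tray; loose, not part of the job; origin: underside
- ball: the same cedar ball as ball_center

How it is judged (in metres and radians):
On the way, in this order (a step that is already met when the one before it is completed fails the run):
1. the drawer is pushed home while the lid is still closed (value of joint drawer below 0.004 m and value of joint lid below 0.1 rad), for 0.1 s.
2. the lever is held down by the fingers with the lid up and the ball in the closed drawer (value of joint drawer below 0.004 m and value of joint lid above 0.8 rad and contact force between the fingers and lever above 0.3 N and x of ball_center in the frame of drawer_face between 0.008 and 0.125 m and y of ball_center in the frame of drawer_face between -0.055 and 0.055 m and z of ball_center in the frame of drawer_face below 0 m), for 0.2 s.
3. the lid is down again (value of joint lid below 0.04 rad), for 0.1 s.
At the end, for the whole second after the job is handed in: Drawer within 4 mm of home, lid closed (under 0.04 rad), lever up (under 0.03 rad), ball at rest inside the drawer (value of joint drawer below 0.004 m and value of joint lid below 0.04 rad and value of joint lever below 0.03 rad and x of ball_center in the frame of drawer_face between 0.008 and 0.125 m and y of ball_center in the frame of drawer_face between -0.055 and 0.055 m and z of ball_center in the frame of drawer_face below 0 m and linear speed of ball below 0.05 m/s); the robot touches nothing.
It fails at once if the lid slams: it falls faster than 1.2 rad/s in the lower half of its swing (value of joint lid below 0.5 rad and velocity of joint lid below -1.2 rad/s).
It fails at once if the lid is pushed or lifted by hand instead of by the lever (contact force between any of the fingers, the arm and lid above 1 N).
It fails at once if the ball is touched (contact force between any of the fingers, the arm and ball above 0.2 N).
It fails at once if the ball leaves the chest and its chute (height (world z) of ball_center below 0.02 m).
It fails at once if another thing is moved, knocked or lifted by more than 15 mm (distance of any of flacon, ring_cone, watch, comb, cream_jar, hairbrush, candle from where it was at the start of the episode above 0.015 m).
It also fails if it takes over 54 s, if anything falls off the work surface, if the arm or the gripper's body presses on something with over 40 N, if the wrist force passes 120 N, or if a joint passes its speed limit or range.

## Working session

There is one attempt and no reset: what is moved stays moved. The work goes in short steps, Python scripts to look and compute and a tool call to move; the robot and the scene stay as the last step left them, time stands still between calls to the robot, and variables do not carry over. Pictures are saved under pics/ and viewed, and the job is handed in when it is done.

Besides the shell and the picture viewer there is one more tool, called after "Emit:" by a JSON object that holds its "api" and its "payload", one argument or row to a line. jog_arm: Moves the arm, as the interface text tells. Its arguments: {"type":"object","properties":{"rows":{"type":"array"}},"required":["rows"]}

```bash
mkdir -p pics; python3 - <<'E'
from rig import bot, vision
import cv2,numpy as np
for n in ("scene","top"):
    p,d=vision.capture(n); print(n,vision.camera_info(n), d.min(),d.max())
    cv2.imwrite(f"pics/{n}0.png",p[:,:,::-1]); np.savez(f"{n}0.npz",p=p,d=d)
print(bot.read_state())
E
```

```text
scene {'vertical_fov': 49.67589778746543, 'cx': 256.82136076033544, 'cy': 183.25120150184546, 'k1': -0.10168513265103017, 'position': array([ 1.13884793, -0.42749312,  1.25456899]), 'rotation': array([[ 0.59776012,  0.67968751, -0.42509732],
       [ 0.80162571, -0.51265151,  0.30754617],
       [-0.00889149, -0.52460777, -0.85129761]])} 0.0 3.3310986
top {'vertical_fov': 42.43589918040256, 'cx': 257.54006139923945, 'cy': 186.92721457484652, 'k1': -0.15302339987645106, 'position': array([ 3.32154958e-01, -1.26571371e-03,  1.58476634e+00]), 'rotation': array([[ 0.01320361, -0.98917879,  0.14611977],
       [-0.99956108, -0.01693304, -0.02430875],
       [ 0.02651995, -0.14573467, -0.9889682 ]])} 0.0 2.5709527
{'time_s': 0.1, 'joint_positions': array([-7.41127126e+01,  3.02746442e+01,  8.21484983e+01, -5.87929293e-04,
        6.76901185e+01, -1.02275034e+01]), 'qvel': array([ 0.08323741, -0.07848625, -0.25855549, -0.06576302,  0.00846818,
        0.00601227]), 'tau': array([-2.16832127e-04, -4.40986454e+01, -1.77151465e+01,  6.35385141e-02,
        5.33607882e-02, -3.64911932e-05]), 'position': array([ 0.27495145, -0.5605626 ,  0.23266173]), 'tcp_rot': array([[ 8.97912352e-01,  4.40173950e-01, -5.50265006e-04],
       [ 4.40174161e-01, -8.97910409e-01,  1.89866947e-03],
       [ 3.41656163e-04, -1.94705121e-03, -9.99998046e-01]]), 'force': array([-0.48332839, -0.05918163,  0.1153461 ]), 'moment': array([-0.0271725 , -0.04190693, -0.01614262]), 'opening': 0.9988892142798811}
```

View pics/scene0.png

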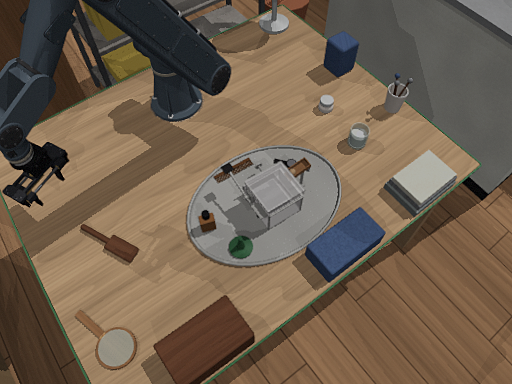

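View pics/top0.png

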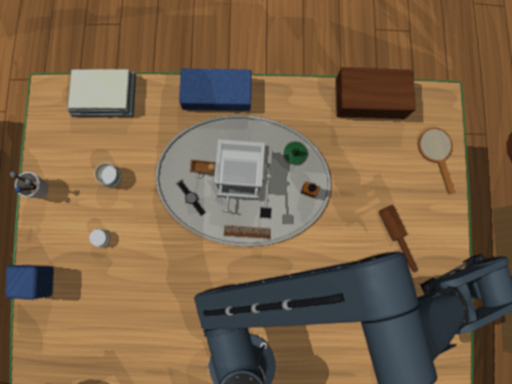

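```bash
python3 - <<'E'
import cv2
for n,(a,b,c,d) in {"scene":(120,300,170,420),"top":(30,240,160,380)}.items():
    p=cv2.imread(f"pics/{n}0.png")[a:b,c:d]; p=cv2.resize(p,None,fx=3,fy=3,interpolation=cv2.INTER_CUBIC); print(p.shape); cv2.imwrite(f"pics/{n}0z.png",p)
E
```

```text
(540, 750, 3)
(630, 660, 3)
```

View pics/scene0z.png

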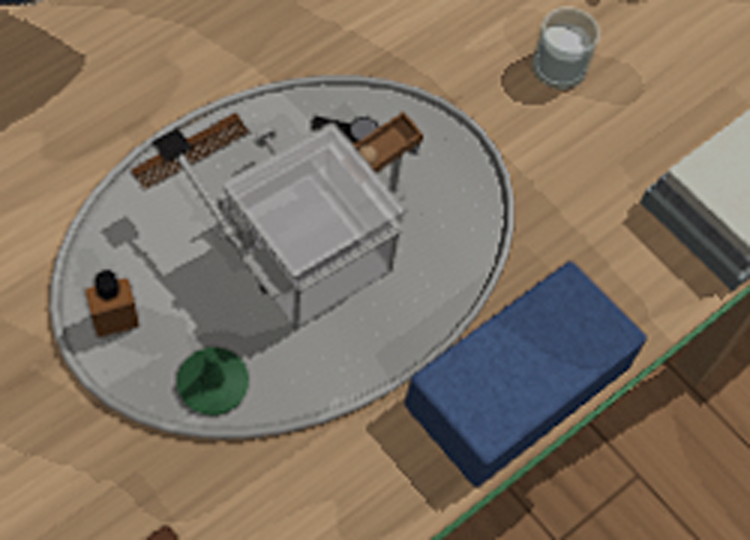

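View pics/top0z.png

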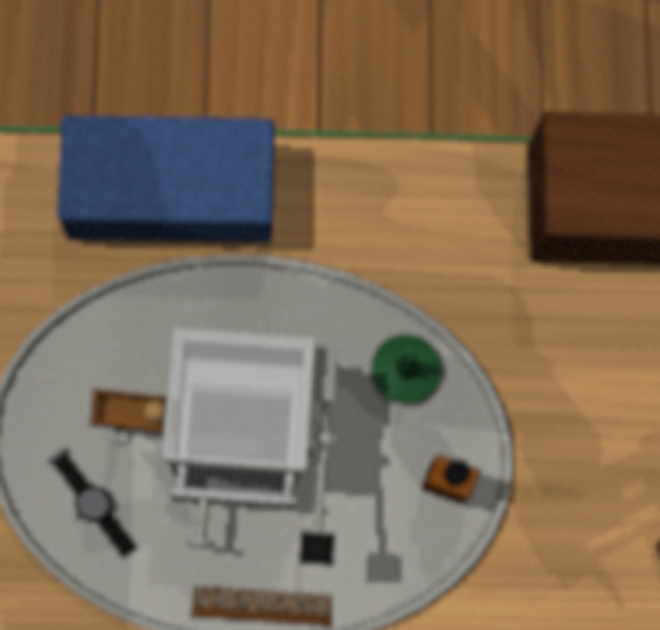

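```bash
cat > h.py <<'E'
import numpy as np, cv2
from rig import bot, vision
def K(n):
    c=vision.camera_info(n); f=192/np.tan(np.radians(c['vertical_fov']/2))
    return c,np.array([[f,0,c['cx']],[0,f,c['cy']],[0,0,1]]),np.array([c['k1'],0,0,0,0.])
def ray(n,uv):
    c,k,d=K(n); q=cv2.undistortPoints(np.array(uv,float).reshape(-1,1,2),k,d).reshape(-1,2)
    return c['position'],np.c_[q,np.ones(len(q))]@c['rotation'].T
def plane(n,uv,z):
    o,r=ray(n,uv); return o+r*((z-o[2])/r[:,2])[:,None]
def proj(n,P):
    c,k,d=K(n); R=c['rotation'].T; 
    return cv2.projectPoints(np.array(P,float).reshape(-1,1,3),cv2.Rodrigues(R)[0],-R@c['position'],k,d)[0].reshape(-1,2)
def tri(ua,ub):
    o1,a=ray("top",ua);o2,b=ray("scene",ub);a=a[0];b=b[0]
    s=np.linalg.lstsq(np.c_[a,-b],o2-o1,rcond=None)[0]
    p,q=o1+a*s[0],o2+b*s[1]; return (p+q)/2,np.linalg.norm(p-q)
E
python3 - <<'E'
from h import *
t=np.load("top0.npz");s=np.load("scene0.npz")
def black(p,box):
    a,b,c,d=box;m=np.zeros(p.shape[:2],np.uint8);m[a:b,c:d]=(p[a:b,c:d].max(2)<60)
    n,l,st,ce=cv2.connectedComponentsWithStats(m); i=1+np.argmax(st[1:,4]); print(st[i],ce[i]); return ce[i]
ut=black(t['p'],(203,222,255,275)); us=black(s['p'],(160,178,218,238))
print("paddle tri",tri(ut,us),"planes",plane("top",ut,.131),plane("scene",us,.131))
Z=lambda l:[(160+x/3,30+y/3) for x,y in l]
print("lid corners",plane("top",Z([(165,460),(307,467),(173,329),(314,338)]),.136).round(4))
print("pull", plane("top",Z([(200,545)]),.052))
for n,q in(("top",t),("scene",s)):
    p=q['p']
    a,b,c,d=(125,225,200,285) if n=="top" else (150,240,230,320)
    z=cv2.resize(p[a:b,c:d][:,:,::-1],None,fx=6,fy=6,interpolation=cv2.INTER_NEAREST); cv2.imwrite(f"pics/{n}1z.png",z); print(z.shape)
E
```

```text
[261 208  10  10  84] [265.21428571 212.19047619]
[221 163  14  12  88] [227.04545455 168.22727273]
paddle tri (array([ 0.47162594, -0.06212179,  0.1271198 ]), np.float64(0.0029505648387413747)) planes [[ 0.47194319 -0.06065941  0.131     ]] [[ 0.47324316 -0.06468331  0.131     ]]
lid corners [[ 0.5548  0.0893  0.136 ]
 [ 0.5502 -0.051   0.136 ]
 [ 0.6877  0.0849  0.136 ]
 [ 0.6811 -0.0565  0.136 ]]
pull [[0.47924252 0.05603315 0.052     ]]
(600, 510, 3)
(540, 540, 3)
```

View pics/top1z.png

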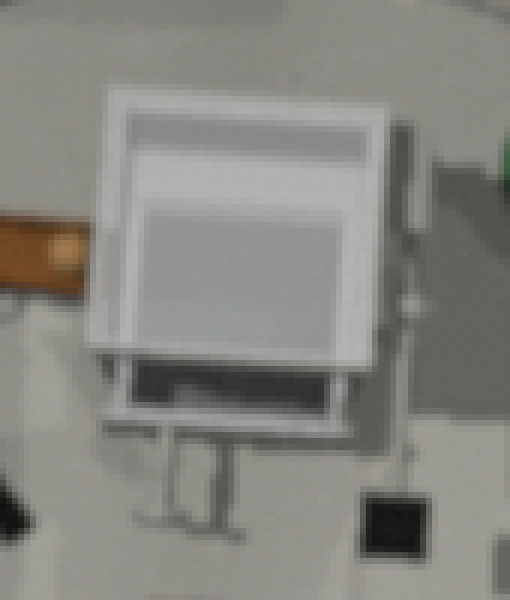

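View pics/scene1z.png

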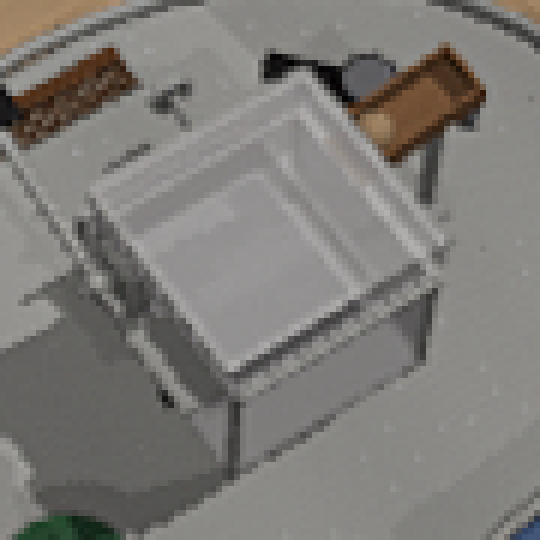

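```bash
cat >> h.py <<'E'
from scipy.spatial.transform import Rotation as R_
def chestR(yaw,tiltx=0,tilty=0):
    # tool x along chest x, z down; tilts about chest x / y (deg)
    Rc=R_.from_euler('z',yaw).as_matrix()
    T=R_.from_euler('xy',[tiltx,tilty],degrees=True).as_matrix()
    return Rc@T@np.diag([1.,-1,-1])
def go(p,R):
    s=bot.read_state(); A=s['tcp_rot']
    print("t",s['time_s'],"pos",s['position'].round(4),"F",s['force'].round(2))
    print("dp",(A.T@(np.array(p)-s['position'])*1000).round(1),"turn",np.degrees(R_.from_matrix(A.T@R).as_rotvec()).round(2))
E
python3 -c "
from h import *
go([.435,.06,.23],chestR(-.037,-8))
"
```

```text
t 0.1 pos [ 0.275  -0.5606  0.2327] F [-0.48 -0.06  0.12]
dp [ 416.9 -486.8    3.8] turn [-7.95 -1.96 28.19]
```

Emit:
{"api": "jog_arm", "payload": {
  "rows": [
    {"dp":[417,-487,4],"turn":[-8,-2,28.2],"grip":0},
    {"dp":[417,-487,4],"turn":[-8,-2,28.2],"grip":0},
    {"dp":[417,-487,4],"turn":[-8,-2,28.2],"grip":0},
    {"dp":[417,-487,4],"turn":[-8,-2,28.2],"grip":0},
    {"dp":[417,-487,4],"turn":[-8,-2,28.2],"grip":0},
    {"dp":[417,-487,4],"turn":[-8,-2,28.2],"grip":0},
    {"dp":[417,-487,4],"turn":[-8,-2,28.2],"grip":0},
    {"dp":[417,-487,4],"turn":[-8,-2,28.2],"grip":0},
    {"dp":[417,-487,4],"turn":[-8,-2,28.2],"grip":0},
    {"dp":[417,-487,4],"turn":[-8,-2,28.2],"grip":0}
  ]
}}

```text
time_s: 1.1
position: [0.3987, -0.0799, 0.2305]
tcp_rot: [[0.999, -0.037, -0.005], [-0.038, -0.989, -0.142], [0.0, 0.142, -0.99]]
force: [0.9, -0.6, -0.6]
opening: 0.173
```

```bash
python3 -c "
from h import *
go([.435,.06,.23],chestR(-.037,-8))
"
```

```text
t 1.1 pos [ 0.3987 -0.0799  0.2305] F [ 0.89 -0.6  -0.55]
dp [  31.  -139.8  -19.6] turn [ 0.17 -0.01 -0.05]
```

Emit:
{"api": "jog_arm", "payload": {
  "rows": [
    {"dp":[31,-140,-20],"turn":[0,0,0],"grip":0},
    {"dp":[31,-140,-20],"turn":[0,0,0],"grip":0},
    {"dp":[31,-140,-20],"turn":[0,0,0],"grip":0},
    {"dp":[31,-140,-20],"turn":[0,0,0],"grip":0},
    {"dp":[31,-140,-20],"turn":[0,0,0],"grip":0}
  ]
}}

```text
time_s: 1.6
position: [0.4346, 0.0591, 0.2301]
tcp_rot: [[0.999, -0.033, -0.006], [-0.034, -0.989, -0.142], [-0.001, 0.142, -0.99]]
force: [-1.0, -0.5, -0.2]
opening: 0.003
```

```bash
python3 -c "
from h import *
go([.435,.0615,.053],chestR(-.037,-8))
"
```

```text
t 1.6 pos [0.4346 0.0591 0.2301] F [-1.03 -0.45 -0.24]
dp [  0.4 -27.6 174.9] turn [0.19 0.02 0.18]
```

Emit:
{"api": "jog_arm", "payload": {
  "rows": [
    {"dp":[0,-14,50],"turn":[0,0,0],"grip":0},
    {"dp":[0,-27,100],"turn":[0,0,0],"grip":0},
    {"dp":[0,-27,140],"turn":[0,0,0],"grip":0},
    {"dp":[0,-28,160],"turn":[0,0,0],"grip":0},
    {"dp":[0,-28,175],"turn":[0,0,0],"grip":0},
    {"dp":[0,-28,175],"turn":[0,0,0],"grip":0}
  ]
}}

```text
time_s: 2.2
position: [0.4335, 0.0592, 0.0515]
tcp_rot: [[0.999, -0.039, -0.011], [-0.041, -0.989, -0.142], [-0.005, 0.142, -0.99]]
force: [0.2, -0.0, -0.2]
opening: 0.01
```

```bash
python3 - <<'E'
from h import *
go([.435,.0615,.053],chestR(-.037,-8))
for n,(a,b,c,d) in {"scene":(120,240,170,320),"top":(110,240,190,340)}.items():
    p,_=vision.capture(n); cv2.imwrite(f"pics/{n}2.png",cv2.resize(p[a:b,c:d][:,:,::-1],None,fx=4,fy=4))
E
```

```text
t 2.2 pos [0.4335 0.0592 0.0515] F [ 0.23 -0.05 -0.18]
dp [ 1.4 -2.2 -1.8] turn [ 0.18  0.32 -0.16]
```

View pics/scene2.png

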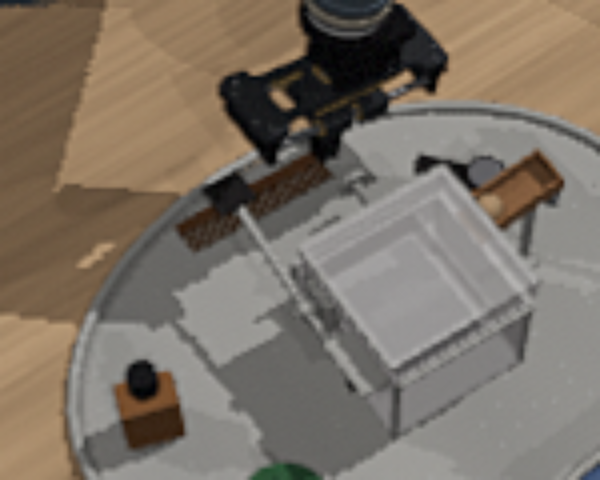

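View pics/top2.png

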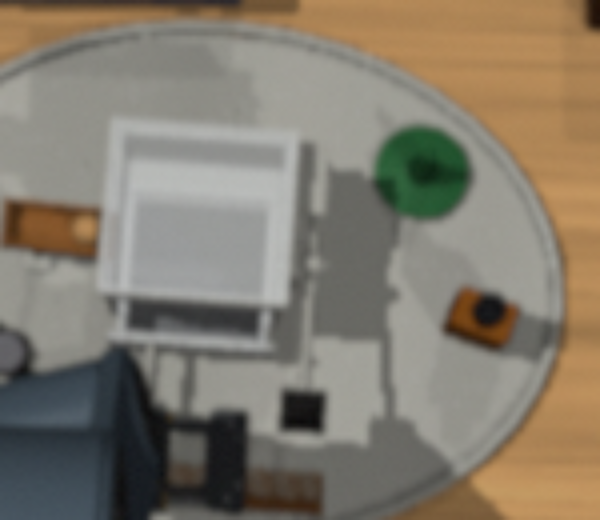

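Emit:
{"api": "jog_arm", "payload": {
  "rows": [
    {"dp":[15,0,0],"turn":[0,0,0],"grip":0},
    {"dp":[25,0,0],"turn":[0,0,0],"grip":0},
    {"dp":[30,0,0],"turn":[0,0,0],"grip":0},
    {"dp":[34,0,0],"turn":[0,0,0],"grip":0},
    {"dp":[38,0,0],"turn":[0,0,0],"grip":0},
    {"dp":[42,0,0],"turn":[0,0,0],"grip":0},
    {"dp":[45,0,0],"turn":[0,0,0],"grip":0},
    {"dp":[45,0,0],"turn":[0,0,0],"grip":0}
  ]
}}

```text
time_s: 3.1
position: [0.4807, 0.0595, 0.0531]
tcp_rot: [[0.999, -0.037, -0.004], [-0.037, -0.989, -0.142], [0.001, 0.142, -0.99]]
force: [-0.1, 0.3, 0.7]
opening: 0.008
```

```bash
python3 - <<'E'
from h import *
go([.491,.0615,.053],chestR(-.037,-8))
for n,(a,b,c,d) in {"scene":(120,240,170,320),"top":(110,240,190,340)}.items():
    p,_=vision.capture(n); cv2.imwrite(f"pics/{n}3.png",cv2.resize(p[a:b,c:d][:,:,::-1],None,fx=4,fy=4))
E
```

```text
t 3.1 pos [0.4807 0.0595 0.0531] F [-0.05  0.3   0.65]
dp [10.2 -2.4 -0.2] turn [ 0.16 -0.06 -0.02]
```

View pics/scene3.png

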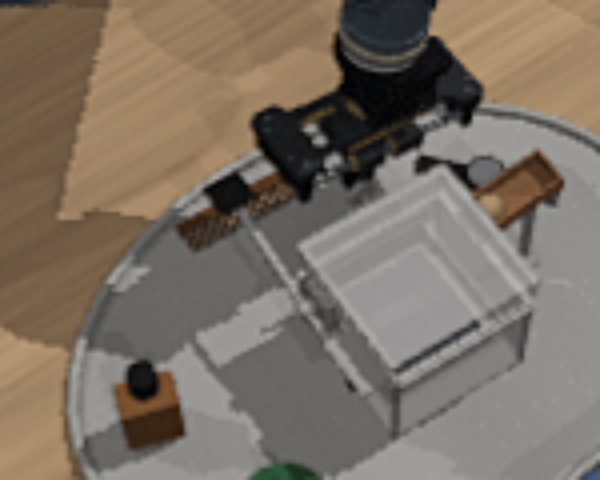

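View pics/top3.png

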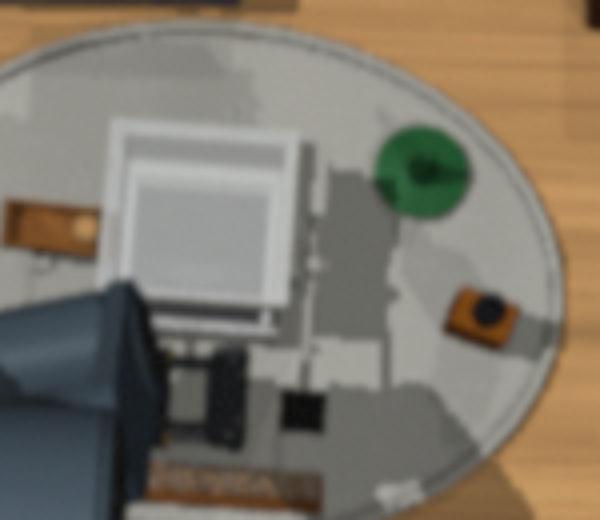

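Emit:
{"api": "jog_arm", "payload": {
  "rows": [
    {"dp":[3,0,0],"turn":[0,0,0],"grip":0},
    {"dp":[6,0,0],"turn":[0,0,0],"grip":0},
    {"dp":[8,0,0],"turn":[0,0,0],"grip":0},
    {"dp":[10,0,0],"turn":[0,0,0],"grip":0},
    {"dp":[10,0,0],"turn":[0,0,0],"grip":0}
  ]
}}

```text
time_s: 3.7
position: [0.4906, 0.0591, 0.0532]
tcp_rot: [[0.999, -0.037, -0.004], [-0.037, -0.989, -0.142], [0.001, 0.142, -0.99]]
force: [-0.1, 0.2, 0.2]
opening: 0.005
```

Emit:
{"api": "jog_arm", "payload": {
  "rows": [
    {"dp":[2,0,0],"turn":[0,0,0],"grip":0},
    {"dp":[4,0,0],"turn":[0,0,0],"grip":0},
    {"dp":[4,0,0],"turn":[0,0,0],"grip":0}
  ]
}}

```text
time_s: 4.0
position: [0.4923, 0.059, 0.0531]
tcp_rot: [[0.999, -0.037, -0.009], [-0.038, -0.989, -0.142], [-0.004, 0.142, -0.99]]
force: [-5.3, -0.0, 3.2]
opening: 0.004
```

Emit:
{"api": "jog_arm", "payload": {
  "rows": [
    {"dp":[2,0,0],"turn":[0,0,0],"grip":0},
    {"dp":[2,0,0],"turn":[0,0,0],"grip":0}
  ]
}}

```text
time_s: 4.2
position: [0.4923, 0.059, 0.053]
tcp_rot: [[0.999, -0.037, -0.013], [-0.038, -0.989, -0.142], [-0.008, 0.143, -0.99]]
force: [-7.6, 0.4, 6.1]
opening: 0.004
```

Emit:
{"api": "jog_arm", "payload": {
  "rows": [
    {"dp":[-10,0,0],"turn":[0,0,0],"grip":0},
    {"dp":[-30,0,0],"turn":[0,0,0],"grip":0},
    {"dp":[-55,0,0],"turn":[0,0,0],"grip":0},
    {"dp":[-55,0,0],"turn":[0,0,0],"grip":0},
    {"dp":[-55,7,-50],"turn":[0,0,0],"grip":0},
    {"dp":[-55,14,-100],"turn":[0,0,0],"grip":0},
    {"dp":[-55,20,-145],"turn":[0,0,0],"grip":0},
    {"dp":[-55,20,-145],"turn":[0,0,0],"grip":0}
  ]
}}

```text
time_s: 5.0
position: [0.4478, 0.0618, 0.2057]
tcp_rot: [[0.999, -0.038, 0.013], [-0.036, -0.989, -0.142], [0.019, 0.142, -0.99]]
force: [0.5, 0.1, -0.3]
opening: 0.004
```

```bash
python3 - <<'E'
from h import *
go([.463,-.062,.20],chestR(-.037,0))
for n,(a,b,c,d) in {"scene":(120,240,170,320),"top":(110,240,190,340)}.items():
    p,_=vision.capture(n); cv2.imwrite(f"pics/{n}4.png",cv2.resize(p[a:b,c:d][:,:,::-1],None,fx=4,fy=4))
E
```

```text
t 5.0 pos [0.4478 0.0618 0.2057] F [ 0.47  0.11 -0.33]
dp [ 19.5 121.   23.4] turn [ 8.14 -1.07 -0.03]
```

View pics/scene4.png

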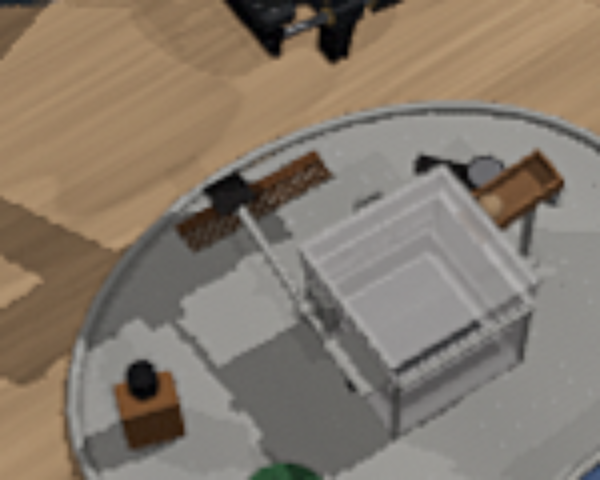

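View pics/top4.png

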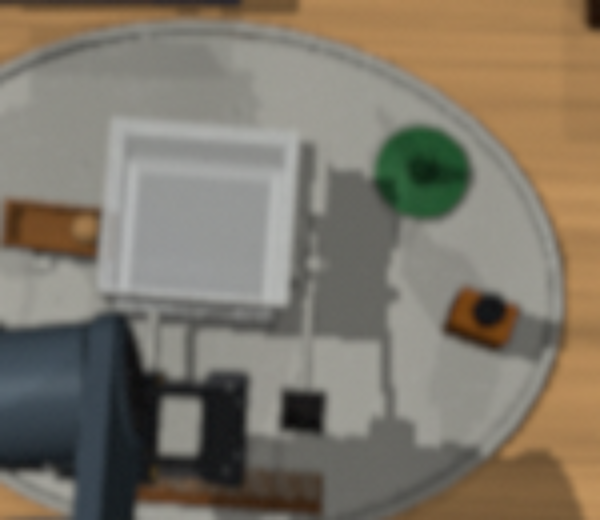

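Emit:
{"api": "jog_arm", "payload": {
  "rows": [
    {"dp":[27,120,20],"turn":[8.1,-1,0],"grip":0},
    {"dp":[27,120,20],"turn":[8.1,-1,0],"grip":0},
    {"dp":[27,120,20],"turn":[8.1,-1,0],"grip":0},
    {"dp":[27,120,38],"turn":[8.1,-1,0],"grip":0},
    {"dp":[27,120,38],"turn":[8.1,-1,0],"grip":0}
  ]
}}

```text
time_s: 5.6
position: [0.4621, -0.0644, 0.1761]
tcp_rot: [[0.999, -0.042, -0.023], [-0.042, -0.999, 0.002], [-0.023, -0.001, -1.0]]
force: [-1.3, 0.6, 0.9]
opening: 0.006
```

```bash
python3 - <<'E'
from h import *
go([.471,-.063,.144],chestR(-.037,0))
for n,(a,b,c,d) in {"scene":(120,240,170,320)}.items():
    p,_=vision.capture(n); cv2.imwrite(f"pics/{n}5.png",cv2.resize(p[a:b,c:d][:,:,::-1],None,fx=4,fy=4))
E
```

```text
t 5.6 pos [ 0.4621 -0.0644  0.1761] F [-1.34  0.57  0.89]
dp [ 9.6 -1.7 31.9] turn [-0.05  1.32 -0.26]
```

View pics/scene5.png

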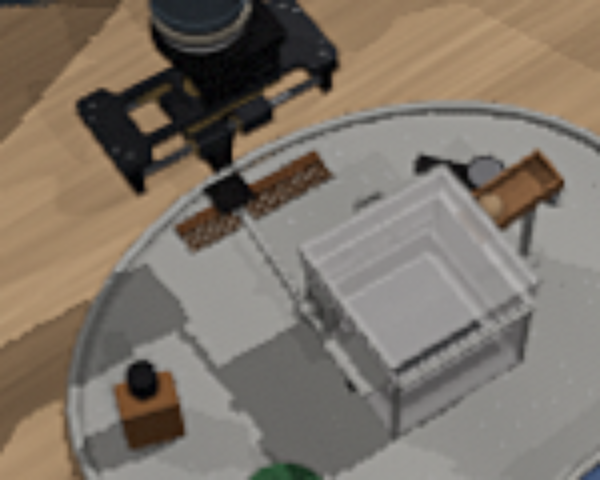

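Emit:
{"api": "jog_arm", "payload": {
  "rows": [
    {"dp":[0,0,0],"turn":[0,0,0],"grip":0},
    {"dp":[0,0,0],"turn":[0,0,0],"grip":0}
  ]
}}

```text
time_s: 5.85
position: [0.4634, -0.0625, 0.179]
tcp_rot: [[0.999, -0.037, -0.017], [-0.037, -0.999, -0.0], [-0.017, 0.001, -1.0]]
force: [0.3, 0.4, 0.2]
opening: 0.004
```

```bash
python3 - <<'E'
from h import *
go([.471,-.063,.144],chestR(-.037,0))
E
```

```text
t 5.85 pos [ 0.4634 -0.0625  0.179 ] F [0.31 0.36 0.16]
dp [ 8.2  0.2 34.9] turn [0.05 1.   0.01]
```

Emit:
{"api": "jog_arm", "payload": {
  "rows": [
    {"dp":[8,0,15],"turn":[0,1,0],"grip":0},
    {"dp":[8,0,28],"turn":[0,1,0],"grip":0},
    {"dp":[8,0,34],"turn":[0,1,0],"grip":0},
    {"dp":[8,0,39],"turn":[0,1,0],"grip":0},
    {"dp":[8,0,44],"turn":[0,1,0],"grip":0},
    {"dp":[8,0,44],"turn":[0,1,0],"grip":0}
  ]
}}

```text
time_s: 6.45
position: [0.4702, -0.0632, 0.1347]
tcp_rot: [[0.999, -0.038, -0.001], [-0.038, -0.999, -0.001], [-0.001, 0.001, -1.0]]
force: [0.4, -0.1, 1.1]
opening: 0.004
```

```bash
python3 - <<'E'
from h import *
go([.471,-.063,.090],chestR(-.037,0))
for n,(a,b,c,d) in {"scene":(120,240,170,320),"top":(110,240,190,340)}.items():
    p,_=vision.capture(n); cv2.imwrite(f"pics/{n}6.png",cv2.resize(p[a:b,c:d][:,:,::-1],None,fx=4,fy=4))
E
```

```text
t 6.45 pos [ 0.4702 -0.0632  0.1347] F [ 0.41 -0.14  1.07]
dp [ 0.8 -0.3 44.7] turn [ 0.03  0.05 -0.06]
```

View pics/scene6.png

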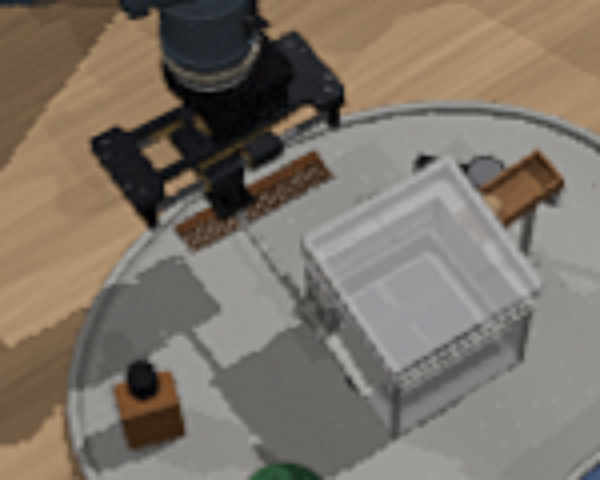

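View pics/top6.png

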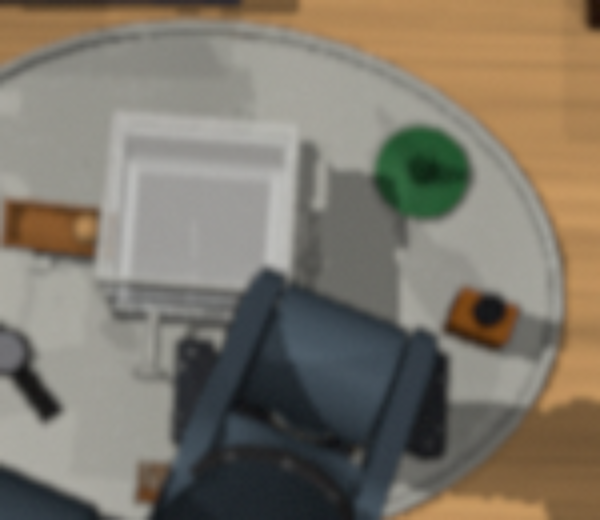

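Emit:
{"api": "jog_arm", "payload": {
  "rows": [
    {"dp":[-1,0,5],"turn":[0,0,0],"grip":0},
    {"dp":[-1,0,10],"turn":[0,0,0],"grip":0},
    {"dp":[-2,0,15],"turn":[0,0,0],"grip":0},
    {"dp":[-2,0,20],"turn":[0,0,0],"grip":0},
    {"dp":[-2,0,25],"turn":[0,0,0],"grip":0},
    {"dp":[-1,0,30],"turn":[0,0,0],"grip":0},
    {"dp":[-1,0,35],"turn":[0,0,0],"grip":0},
    {"dp":[0,0,40],"turn":[0,0,0],"grip":0},
    {"dp":[0,0,44],"turn":[0,0,0],"grip":0},
    {"dp":[0,0,44],"turn":[0,0,0],"grip":0}
  ]
}}

```text
time_s: 7.55
position: [0.4712, -0.0639, 0.0919]
tcp_rot: [[0.999, -0.038, 0.001], [-0.038, -0.999, -0.002], [0.001, 0.002, -1.0]]
force: [-2.1, -0.9, 19.0]
opening: 0.006
```

```bash
python3 - <<'E'
from h import *
go([.471,-.063,.090],chestR(-.037,0))
for n,(a,b,c,d) in {"scene":(120,240,170,320),"top":(110,240,190,340)}.items():
    p,_=vision.capture(n); cv2.imwrite(f"pics/{n}7.png",cv2.resize(p[a:b,c:d][:,:,::-1],None,fx=4,fy=4))
E
```

```text
t 7.55 pos [ 0.4712 -0.0639  0.0919] F [-2.14 -0.94 19.04]
dp [-0.2 -0.9  1.9] turn [ 0.09 -0.08 -0.08]
```

View pics/scene7.png

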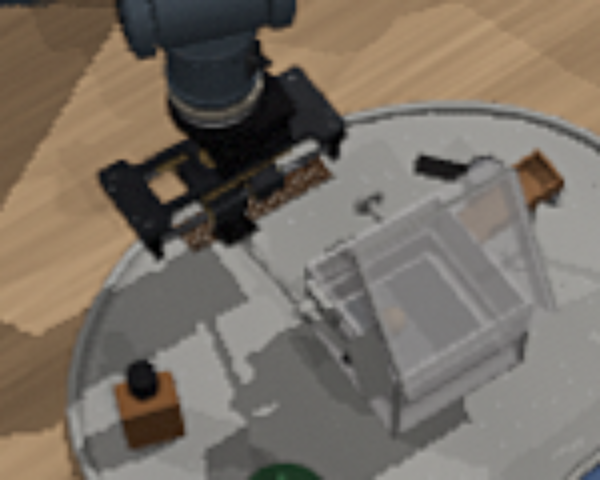

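View pics/top7.png

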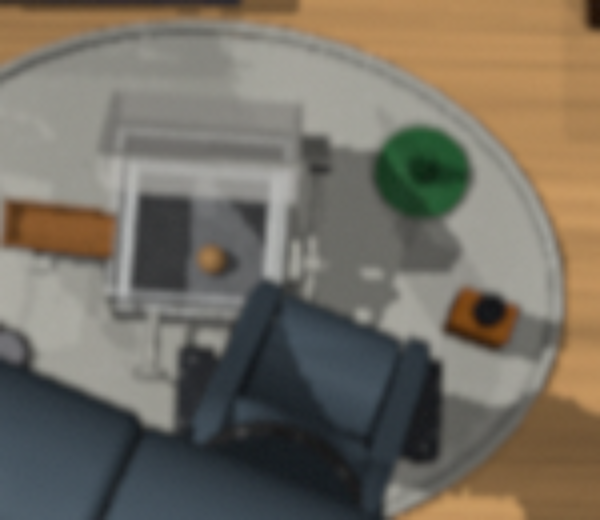

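Emit:
{"api": "jog_arm", "payload": {
  "rows": [
    {"dp":[0,0,-1],"turn":[0,0,0],"grip":0},
    {"dp":[0,0,-1],"turn":[0,0,0],"grip":0},
    {"dp":[0,0,-1],"turn":[0,0,0],"grip":0},
    {"dp":[0,0,-1],"turn":[0,0,0],"grip":0},
    {"dp":[0,0,-1],"turn":[0,0,0],"grip":0},
    {"dp":[0,0,-1],"turn":[0,0,0],"grip":0},
    {"dp":[0,0,-1],"turn":[0,0,0],"grip":0},
    {"dp":[0,0,-1],"turn":[0,0,0],"grip":0}
  ]
}}

```text
time_s: 8.45
position: [0.471, -0.0639, 0.0927]
tcp_rot: [[0.999, -0.038, 0.001], [-0.038, -0.999, -0.002], [0.001, 0.002, -1.0]]
force: [-1.3, -0.4, 12.4]
opening: 0.006
```

```bash
python3 - <<'E'
from h import *
C=np.array([.6206,.018]);x=np.array([np.cos(.037),-np.sin(.037)]);y=np.array([-x[1],x[0]])
u={}
for n,(a,b,c,d) in {"top":(150,190,220,260),"scene":(180,215,255,300)}.items():
    p,_=vision.capture(n); cv2.imwrite(f"pics/{n}8.png",cv2.resize(p[110:240,170:340][:,:,::-1],None,fx=4,fy=4))
    q=p.astype(int); m=np.zeros(p.shape[:2],np.uint8); m[a:b,c:d]=(q[a:b,c:d,0]-q[a:b,c:d,2])>35
    _,_,st,ce=cv2.connectedComponentsWithStats(m); print(n,st[1:],ce[1:])
    if len(st)>1: u[n]=ce[1+np.argmax(st[1:,4])]
if len(u)==2:
    P,e=tri(u["top"],u["scene"]); print(P,e,"chest xy",(P[:2]-C)@x,(P[:2]-C)@y,"z",P[2]-.006)
    Q=plane("top",u["top"],.03)[0]; print((Q[:2]-C)@x,(Q[:2]-C)@y)
print(bot.read_state()['force'],bot.read_state()['position'])
E
```

```text
top [[239 171   7   7  35]] [[242.31428571 174.31428571]]
scene [] []
[-2.15783631  0.18781011 11.75765271] [ 0.47096068 -0.06385398  0.0926639 ]
```

View pics/top8.png

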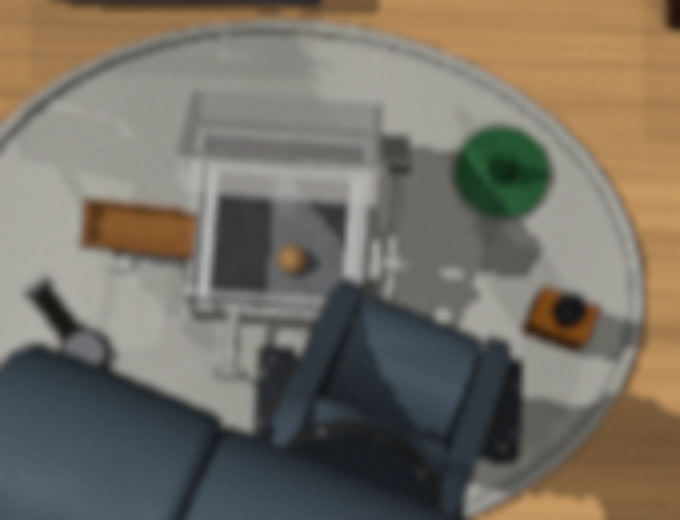

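Emit:
{"api": "jog_arm", "payload": {
  "rows": [
    {"dp":[0,0,-2],"turn":[0,0,0],"grip":0},
    {"dp":[0,0,-4],"turn":[0,0,0],"grip":0},
    {"dp":[0,0,-6],"turn":[0,0,0],"grip":0},
    {"dp":[-1,0,-8],"turn":[0,0,0],"grip":0},
    {"dp":[-1,0,-10],"turn":[0,0,0],"grip":0},
    {"dp":[-1,0,-12],"turn":[0,0,0],"grip":0},
    {"dp":[-2,0,-14],"turn":[0,0,0],"grip":0},
    {"dp":[-2,0,-16],"turn":[0,0,0],"grip":0},
    {"dp":[-2,0,-18],"turn":[0,0,0],"grip":0},
    {"dp":[-2,0,-20],"turn":[0,0,0],"grip":0}
  ]
}}

```text
time_s: 9.55
position: [0.4685, -0.0636, 0.112]
tcp_rot: [[0.999, -0.038, -0.0], [-0.038, -0.999, -0.001], [-0.0, 0.001, -1.0]]
force: [-1.4, -0.8, 3.0]
opening: 0.004
```

Emit:
{"api": "jog_arm", "payload": {
  "rows": [
    {"dp":[0,0,-2],"turn":[0,0,0],"grip":0},
    {"dp":[0,0,-4],"turn":[0,0,0],"grip":0},
    {"dp":[0,0,-6],"turn":[0,0,0],"grip":0},
    {"dp":[0,0,-8],"turn":[0,0,0],"grip":0},
    {"dp":[0,0,-10],"turn":[0,0,0],"grip":0},
    {"dp":[0,0,-12],"turn":[0,0,0],"grip":0},
    {"dp":[0,0,-14],"turn":[0,0,0],"grip":0},
    {"dp":[0,0,-16],"turn":[0,0,0],"grip":0},
    {"dp":[1,0,-18],"turn":[0,0,0],"grip":0},
    {"dp":[1,0,-20],"turn":[0,0,0],"grip":0}
  ]
}}

```text
time_s: 10.55
position: [0.4696, -0.0636, 0.132]
tcp_rot: [[0.999, -0.038, -0.0], [-0.038, -0.999, -0.001], [-0.0, 0.001, -1.0]]
force: [-2.7, -0.9, 3.2]
opening: 0.004
```

Emit:
{"api": "jog_arm", "payload": {
  "rows": [
    {"dp":[0,0,-2],"turn":[0,0,0],"grip":0},
    {"dp":[0,0,-4],"turn":[0,0,0],"grip":0},
    {"dp":[0,0,-6],"turn":[0,0,0],"grip":0},
    {"dp":[0,0,-8],"turn":[0,0,0],"grip":0},
    {"dp":[0,0,-10],"turn":[0,0,0],"grip":0},
    {"dp":[0,0,-12],"turn":[0,0,0],"grip":0},
    {"dp":[0,0,-14],"turn":[0,0,0],"grip":0},
    {"dp":[0,0,-16],"turn":[0,0,0],"grip":0},
    {"dp":[0,0,-18],"turn":[0,0,0],"grip":0},
    {"dp":[0,0,-20],"turn":[0,0,0],"grip":0}
  ]
}}

```text
time_s: 11.55
position: [0.4695, -0.0636, 0.1519]
tcp_rot: [[0.999, -0.038, -0.0], [-0.038, -0.999, -0.001], [-0.0, 0.001, -1.0]]
force: [-0.2, 1.0, 0.9]
opening: 0.005
```

Now up and back, clear of the chest.

Emit:
{"api": "jog_arm", "payload": {
  "rows": [
    {"dp":[0,0,-20],"turn":[0,0,0],"grip":0},
    {"dp":[0,0,-50],"turn":[0,0,0],"grip":0},
    {"dp":[-20,30,-90],"turn":[0,0,0],"grip":0},
    {"dp":[-40,70,-110],"turn":[0,0,0],"grip":0},
    {"dp":[-40,120,-110],"turn":[0,0,0],"grip":0},
    {"dp":[-60,170,-110],"turn":[0,0,0],"grip":0},
    {"dp":[-60,200,-110],"turn":[0,0,0],"grip":0},
    {"dp":[-60,200,-110],"turn":[0,0,0],"grip":0},
    {"dp":[-60,200,-110],"turn":[0,0,0],"grip":0},
    {"dp":[-60,200,-110],"turn":[0,0,0],"grip":0}
  ]
}}

```text
time_s: 12.55
position: [0.4017, -0.2598, 0.2618]
tcp_rot: [[0.999, -0.038, -0.001], [-0.038, -0.999, 0.0], [-0.001, -0.0, -1.0]]
force: [-0.3, -1.1, -0.1]
opening: 0.006
```

```bash
python3 - <<'E'
from h import *
for n,(a,b,c,d) in {"scene":(120,240,170,320),"top":(110,240,190,340)}.items():
    p,_=vision.capture(n); cv2.imwrite(f"pics/{n}9.png",cv2.resize(p[a:b,c:d][:,:,::-1],None,fx=4,fy=4))
C=np.array([.6206,.018]);x=np.array([np.cos(.037),-np.sin(.037)]);y=np.array([-x[1],x[0]])
Q=plane("top",[242.31,174.31],.035)[0]; print("ball chest",(Q[:2]-C)@x,(Q[:2]-C)@y)
q=p.astype(int); m=np.zeros(p.shape[:2],np.uint8); m[203:222,255:275]=q[203:222,255:275].max(2)<60
_,_,st,ce=cv2.connectedComponentsWithStats(m); print(st[1:],ce[1:])
print(bot.read_state())
E
```

```text
ball chest -0.01943529400031569 -0.009125288705382631
[[261 208  10  10  81]] [[265.17283951 212.2345679 ]]
{'time_s': 12.65, 'joint_positions': array([-4.62394051e+01,  1.67655467e+01,  1.00492779e+02, -2.47234864e-02,
        6.27479147e+01,  4.58709253e+01]), 'qvel': array([ 0.18875748, -0.12551824, -0.25125047, -0.07390017, -0.09997529,
       -0.109667  ]), 'tau': array([-3.01631810e-01, -3.14390337e+01, -1.65509981e+01,  5.70798665e-02,
       -3.47478013e-02,  2.10685357e-03]), 'position': array([ 0.40206467, -0.25952352,  0.26191491]), 'tcp_rot': array([[ 9.99328967e-01, -3.66263743e-02, -3.52355986e-04],
       [-3.66264417e-02, -9.99329009e-01, -1.86692209e-04],
       [-3.45281699e-04,  1.99472479e-04, -9.99999920e-01]]), 'force': array([0.24024391, 0.23047569, 0.20834199]), 'moment': array([-0.01945655, -0.02242409,  0.06076478]), 'opening': 0.0036903432225549072}
```

View pics/scene9.png

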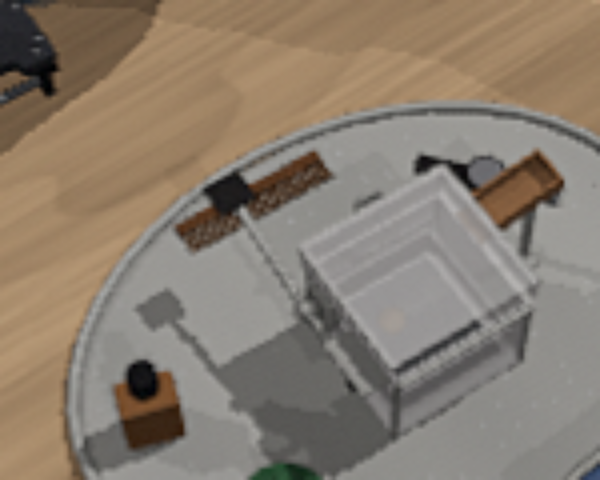

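View pics/top9.png

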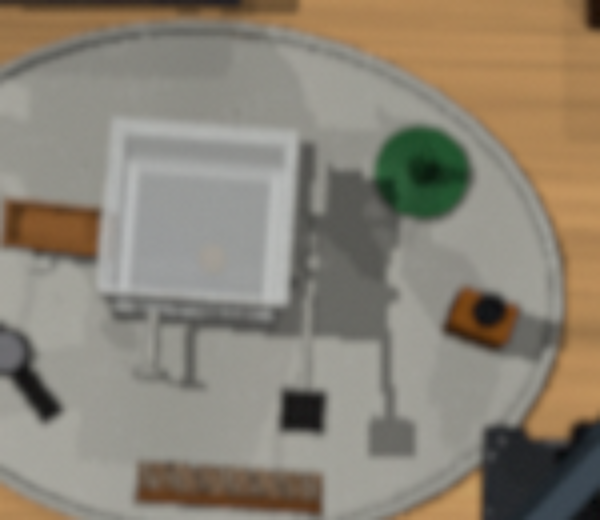

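```bash
python3 -c "
from rig import bot
print(bot.hand_in())"
```

```text
the job is handed in; nothing more can be done
None
```

The job is done and handed in at about 12.7 s of the 54 s allowed. No verdict was reported back.

- **Drawer:** I pushed it home by its pull with closed fingertips. It reached the hard stop at about 5–8 N, with the tool within about 2 mm of where I had worked out home to be.
- **Lever and ball:** I pressed the lever to its stop (19 N). The lid rose and the ball rolled into the drawer. I held the lever down about 0.8 s longer, until the ball lay still.
- **Lid:** I eased the lever up at about 20 mm/s, which is roughly 0.4 rad/s at the lid by estimate (I had no direct lid reading). The arm then moved clear of the chest.

**Last checks:**
- The paddle is back within 0.1 px of where it started.
- The lid looks closed and the drawer home in both views.
- The ball lies in the drawer at about x −19, y −9 mm in the chest frame. This comes from the top view only, with an assumed height, because the scene view's colour mask missed the ball.
- The other things on the tray look unmoved by eye; I did not measure them. My final pictures were cropped to the tray, so I did not check the cream jar, candle or hairbrush.
- Force on the tool is about zero.

The two camera estimates of the paddle disagreed by up to 4 mm, mostly sideways. I aimed between them and it was close enough.

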